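# Hang the component caddy on the bench cleat

## Robot

A 6-joint arm with a two-finger parallel gripper is mounted at the origin on the work surface. World frame = base frame: x ahead of the robot, y to its left, z up, the work surface at z = 0. Lengths are in mm, angles in rad, forces in N, time in s.
With the tool pointing down it reaches from about 275 to 1000 mm from the base axis. Payload 8.4 kg.
Tool frame: the origin (TCP) lies at the very end of the fingers, on their centre line; the grasp point (between the pads) lies behind it (r.grip_point_offset is the x of the grasp point in the tool frame, in mm); x points along the fingers, z is the direction in which the jaws open and shut, and the axes are right-handed (so a half turn about x gives the same grasp; the last joint's range is limited). The gripper opens to 85 mm and grips with 20 to 120 N. Pads are 22 mm wide; open, the fingers measure 114 mm over their backs; the gripper's body (76 mm by 85 mm) begins 54 mm behind the grasp point. The pads swing forward as they close: fully open they stand 13 mm farther back than shut.
Start: joints at [1.147, 0.353, 1.633, -0, 1.155, -0.002], TCP at [255.876, 570.224, 231.281] pointing down, gripper open.
Joint ranges: [-2.63, 2.63], [-0.92, 2.1], [0.06, 2.66], [-1.3, 4.44], [0, 2.69], [-3.02, 3.02]. Speed limits (rad/s): [2.22, 2.22, 2.79, 3.14, 3.14, 3.14].

## Interface

Orientations are given as [roll, pitch, yaw] about the fixed x, y, z axes, in that order (R = Rz(yaw) Ry(pitch) Rx(roll)).
In Python, from rig import r, vision, order gives the robot as it stands. The module is installed in compiled form; this text tells all that it offers.
- The arm moves only by the tool step_arm, never from a script. Its argument "rows" is a list of rows, each a list of 7 numbers: the shift along the world's x, y, z in mm, then the turn, a rotation vector about the world's x, y, z in rad, then the finger opening in mm, from 0 to 85.4. A call has exactly 8 rows; each row is the pose to reach, as a shift and turn from the pose measured when the call began; what a row does not reach only later rows make up. A row lasts 1/8 s, in which the tool goes at most 62.5 mm and 10.7 degrees, less where a joint would pass 70% of its speed; a pose out of reach is approached as far as the arm can. A call with a gripper value outside its range is refused whole. The fingers move at their own pace and stop on an object; "force" is the grip in N (left out, the last holds). Time passes only in rows, so rows that repeat a pose let the fingers close, or fill a call up. It gives the time, the measured TCP pose, the force and the opening at its end, in the units of the state.
- r.sense(): the state, without advancing time (a new reading comes with each control period).
- vision.grab_frame(name): name is "scene" or "top"; returns (picture, depth): 480x640x3 uint8, red, green, blue; 480x640 float32, mm along the optical axis (not along the pixel's ray), 0 where there is no reading.
- vision.camera_info(name): a dict with "K" (3x3 intrinsics, pixels), "distortion" ([k1, k2, p1, p2, k3] as OpenCV has them; the pictures are not rectified), "origin" and "attitude" of the camera in the world. Camera axes: x right, y down, z forward; pixel columns grow to the right and rows downward; lengths in mm; the calibration is good to about 2 mm. A picture is of the moment at which its call begins. camera_info takes no time and is no camera call.
- order.sign_off(): hands the job in, once; it reports no verdict.
The state is a dict: "clock": time; "qpos": joint angles; "qvel": joint speeds; "joint_efforts": joint torques, N m; "eef_pos": TCP position; "tcp_rot": TCP orientation; "contact_force": force on the tool from outside, world axes, zero at the start; "wrist_torque": the same for the moment, N m; "opening": opening from 0.0 (shut) to 1.0 (fully open).
Only numpy, scipy, OpenCV 4.12 (cv2) and the standard library are available. Lean on these libraries where they do the work, as an engineer would, in place of code of your own. Each camera call takes 0.05 s, during which the arm holds its last target.

## Task

Hang the black component caddy that has the slanted strip on its back on the cleat of the bench stand, near the middle of the cleat. Carry it over with its front tipped up about 15 degrees, hook the strip behind the cleat that way, then let the front down so that it drops home and hangs level against the stand. Do not disturb the plain-backed caddy.

Things in the scene. Friction and masses are not known exactly. Their poses are not given: they have to be found in the camera images.
- caddy: Black box, 100 mm (x) by 110 mm (y), front and side walls 50 mm high, back wall (+x side, outer face x = 50 mm) 120 mm high. Origin: centre of the underside, z up. Handle: upright grey plate 14 mm thick in y, from x = -5 to +45 mm, top at z = 100 mm; take it across y from above, over the side walls. About 0.3 kg, centre of mass near the handle's middle.
- strip_edge (a point): Middle of the free lower edge of the caddy's slanted strip, at caddy x = 86, y = 0, z = 72 mm; same axes as the caddy. The strip is bare aluminium, 100 mm wide, 6 mm thick, and slants from the top of the back wall (x 50, z 120 mm) down and backwards to this edge.
- cleat_lip (a point): Middle of the cleat's upper edge on the fixed stand, 126-156 mm above the bench. +x: level, into the panel; y: along the cleat; z up. Smooth strip 240 mm long, 6 mm thick, slanting back and down 48 mm to the panel face at x = 36 mm; panel top at z = 20. A bumper rail below (front x = -3, z -88 to -112 mm) stops the caddy's back. Home: same axes, strip_edge about 33 mm in +x, 34 mm below.
- plain_caddy: Bystander: the same black caddy with a flat back, without the strip. Origin: centre of the underside. Leave it where it stands.
Things that resemble listed ones, but are neither listed nor needed, are in the scene too. Leave any orange look-alike of the caddy alone.

How it is judged:
By the outcome, as a careful person would: the job done as asked, in the order asked, and still so for the second after the job is handed in, with the robot touching nothing.
It also fails if it takes over 43 s, if anything falls off the work surface, if the arm or the gripper's body presses on something with over 40 N, if the wrist force passes 120 N, or if a joint passes its speed limit or range.

## Working session

There is one attempt and no reset: what is moved stays moved. The work goes in short steps, Python scripts to look and compute and a tool call to move; the robot and the scene stay as the last step left them, time stands still between calls to the robot, and variables do not carry over. Pictures are saved under pics/ and viewed, and the job is handed in when it is done.

Besides the shell and the picture viewer there is one more tool, called after ">>>" as name([rows], argument=value, ...), one row to a line, values as JSON. step_arm: Moves the arm, as the interface text tells. Its arguments: {"type":"object","properties":{"rows":{"type":"array"},"force":{"type":"number"}},"required":["rows"]}

```bash
mkdir -p pics && cat > h.py <<'E'
import numpy as np, cv2
from rig import r, vision, order
E
python3 - <<'E'
from h import *
for n in ("scene","top"):
    p,d=vision.grab_frame(n)
    cv2.imwrite(f"pics/{n}0.png",p[:,:,::-1]); np.savez(f"{n}0.npz",p=p,d=d)
    print(n,vision.camera_info(n))
print(r.sense(), r.grip_point_offset)
E
```

```text
scene {'K': array([[594.29530813,   0.        , 316.89271986],
       [  0.        , 594.29530813, 241.89180429],
       [  0.        ,   0.        ,   1.        ]]), 'distortion': array([0.04127823, 0.        , 0.        , 0.        , 0.        ]), 'origin': array([ 991.00385173,  580.33713438, 1079.32349107]), 'attitude': array([-2.4291019 ,  0.0028815 ,  2.36916083])}
top {'K': array([[440.17835378,   0.        , 314.551474  ],
       [  0.        , 440.17835378, 242.59160281],
       [  0.        ,   0.        ,   1.        ]]), 'distortion': array([-0.05331099,  0.        ,  0.        ,  0.        ,  0.        ]), 'origin': array([211.82249417, -24.05968778, 961.93400768]), 'attitude': array([-2.93564675e+00,  2.46312871e-03, -1.68330203e+00])}
{'clock': 0.1, 'qpos': array([ 1.14660638e+00,  3.53629559e-01,  1.63403774e+00, -2.57762164e-05,
        1.15518967e+00, -2.41126567e-03]), 'qvel': array([ 0.00097552, -0.00130002, -0.00240508, -0.00124323, -0.00097876,
        0.0017606 ]), 'joint_efforts': array([ 1.93639780e-04, -6.06361413e+01, -3.42817891e+01,  1.38127768e-05,
        3.96812087e-03,  2.73302618e-05]), 'eef_pos': array([255.70833347, 569.84288288, 230.61452453]), 'tcp_rot': array([-3.12536466,  1.56953178, -1.97633659]), 'contact_force': array([-0.21364471, -1.16411941,  0.1868295 ]), 'wrist_torque': array([ 0.01640122, -0.05648932, -0.0249357 ]), 'opening': 1.0018314591688198} -18.700000000000003
```

View pics/scene0.png

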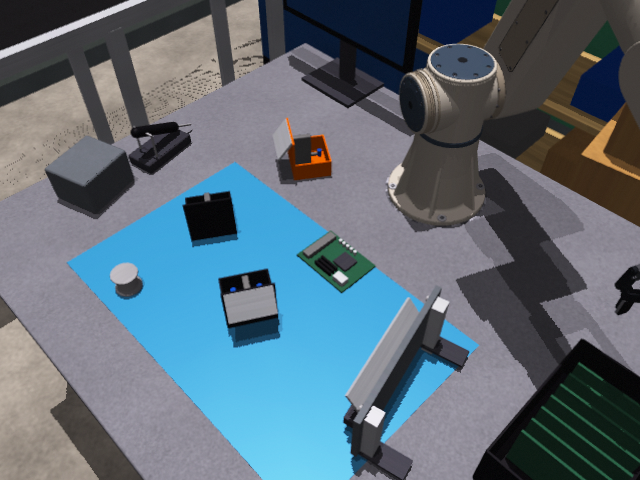

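View pics/top0.png

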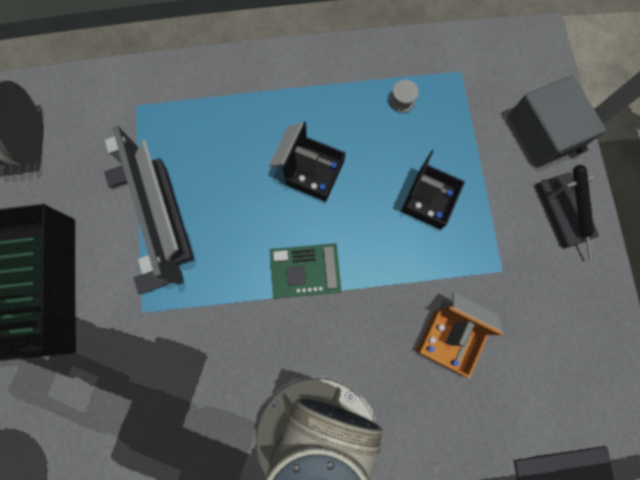

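The scene view shows three candidates:
- The black caddy at scene (248,305) / top (312,165) has a slanted grey strip on its back.
- The black caddy at scene (210,217) / top (432,195) has a flat back, so it is the plain one.
- The orange caddy at scene (303,152) / top (460,335) is the look-alike.

The first fits the description. The stand is at scene (400,370) / top (155,205). I'll confirm the choice in an enlarged crop.

```bash
cat >> h.py <<'E'
from scipy.spatial.transform import Rotation as Rt
def pts(n,d):
    ci=vision.camera_info(n); h,w=d.shape
    u,v=np.meshgrid(np.arange(w),np.arange(h))
    q=cv2.undistortPoints(np.stack([u,v],-1).reshape(-1,1,2).astype(np.float64),ci["K"],ci["distortion"]).reshape(h,w,2)
    P=np.dstack([q*d[...,None],d])
    R=Rt.from_euler("xyz",ci["attitude"]).as_matrix()
    return P@R.T+ci["origin"]
E
python3 - <<'E'
from h import *
a=np.load("scene0.npz");b=np.load("top0.npz")
c1=cv2.resize(a["p"][250:360,190:310],(400,366),interpolation=cv2.INTER_CUBIC)
c2=cv2.resize(b["p"][110:220,250:370],(400,366),interpolation=cv2.INTER_CUBIC)
cv2.imwrite("pics/crop.png",np.hstack([c1,c2])[:,:,::-1])
for n,f,uvs in (("scene",a,[(150,300),(250,305),(238,310),(262,300),(265,320),(220,274),(268,272),(246,281),(210,200),(400,340),(350,395),(411,307),(434,293)]),("top",b,[(400,150),(312,154),(290,150),(440,195),(155,200),(146,145),(178,255),(125,130),(180,275)])):
    P=pts(n,f["d"])
    print(n)
    for u,v in uvs: print(u,v,P[v,u].round(1),f["p"][v,u])
E
```

```text
scene
150 300 [ 724.4 -225.     1.3] [ 66 171 224]
250 305 [611.7  -5.2  94.2] [154 151 159]
238 310 [635.5 -14.4  91.3] [152 150 158]
262 300 [590.6   8.2 104.2] [149 149 154]
265 320 [579.   -6.5   3.8] [12 29 42]
220 274 [ 569.5 -174.5    1.3] [ 69 171 225]
268 272 [508.6 -73.1  46.9] [ 43  77 104]
246 281 [582.5 -51.6 103. ] [134 129 132]
210 200 [ 501.4 -272.8  122.3] [42 39 43]
400 340 [470.2 264.7 115.7] [151 149 154]
350 395 [627.3 283.9 140.8] [148 145 152]
411 307 [406.4 236.2 129.4] [146 145 151]
434 293 [372.2 258.5 164.2] [115 118 128]
top
400 150 [ 6.094e+02 -2.681e+02  4.000e-01] [ 81 138 165]
312 154 [578.7 -58.  102.7] [107 107 105]
290 150 [585.4 -13.5 119.5] [83 84 84]
440 195 [ 488.6 -340.9    5.5] [44 44 44]
155 200 [508.1 265.5 125.3] [114 117 115]
146 145 [621.8 275.2 140. ] [120 143 154]
178 255 [406.7 246.2  52.7] [25 27 26]
125 130 [738.7 377.5  -3.4] [107 109 110]
180 275 [368.3 252.2  25.3] [37 44 47]
```

View pics/crop.png

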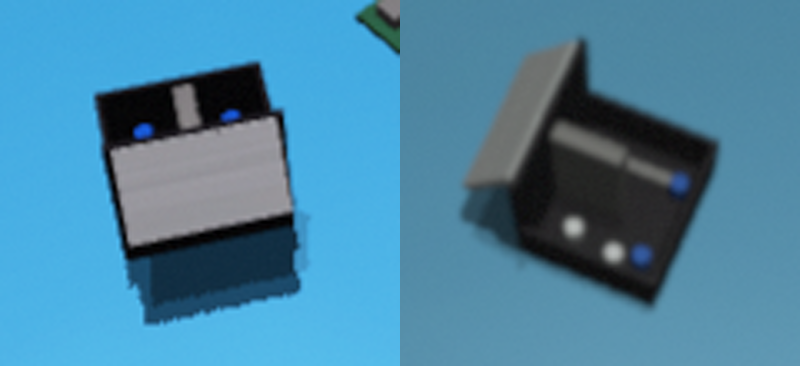

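The crop confirms it. The black caddy has the aluminium strip slanting off its back (scene about (248,305)), and its grey handle plate is at top (312,154). Next I'll measure the handle, the strip and the cleat.

```bash
cat >> h.py <<'E'
def mask(p,roi,lo=95,sat=30):
    x0,y0,x1,y1=roi
    mx=p.max(2).astype(int);mn=p.min(2).astype(int)
    m=((mn>lo)&(mx-mn<sat)).astype(np.uint8)
    k=np.zeros_like(m);k[y0:y1,x0:x1]=m[y0:y1,x0:x1]
    n,l,s,_=cv2.connectedComponentsWithStats(k)
    i=1+np.argmax(s[1:,4]); return (l==i).astype(np.uint8)
def quad(m):
    c=max(cv2.findContours(m,cv2.RETR_EXTERNAL,cv2.CHAIN_APPROX_NONE)[0],key=cv2.contourArea)
    h=cv2.convexHull(c)
    return cv2.approxPolyN(h,4).reshape(-1,2)
def plane(P):
    for _ in range(4):
        c=P.mean(0);n=np.linalg.svd(P-c,full_matrices=False)[2][2]
        e=(P-c)@n;P=P[abs(e)<max(2*e.std(),1)]
    if n[2]<0:n=-n
    return c,n,e.std()
def ray(n,uv):
    ci=vision.camera_info(n)
    q=cv2.undistortPoints(np.array(uv,float).reshape(-1,1,2),ci["K"],ci["distortion"]).reshape(-1,2)
    R=Rt.from_euler("xyz",ci["attitude"]).as_matrix()
    return ci["origin"],np.c_[q,np.ones(len(q))]@R.T
def hit(n,uv,c,nn):
    o,d=ray(n,uv); t=((c-o)@nn)/(d@nn); return o+d*t[:,None]
E
python3 - <<'E'
from h import *
V={n:np.load(f"{n}0.npz") for n in("scene","top")}
for nm,n,roi,lo in (("strip","scene",(215,280,285,335),120),("strip","top",(265,115,310,185),65),("cleat","scene",(340,295,416,412),130),("cleat","top",(134,135,182,268),95)):
    f=V[n];P=pts(n,f["d"]);m=mask(f["p"],roi,lo)
    me=cv2.erode(m,np.ones((3,3)))
    c,nn,s=plane(P[(me>0)&(f["d"]>0)])
    q=quad(m)
    print(nm,n,m.sum(),"c",c.round(1),"n",nn.round(3),"s",round(float(s),2),"az",np.degrees(np.arctan2(nn[1],nn[0])).round(2),"tilt",np.degrees(np.arccos(nn[2])).round(1))
    print(q.tolist());print(hit(n,q,c,nn).round(1).tolist())
    v=f["p"].copy();v[m>0]=(255,0,0);cv2.imwrite(f"pics/m_{nm}_{n}.png",v[:,:,::-1])
# handle top: points near z 100
for n,roi in(("top",(290,140,350,180)),("scene",(235,268,262,295))):
    f=V[n];P=pts(n,f["d"]);x0,y0,x1,y1=roi
    k=np.zeros(f["d"].shape,bool);k[y0:y1,x0:x1]=1
    k&=(abs(P[...,2]-100)<7)&(f["p"].min(2)>75)
    print(n,k.sum(),P[k].mean(0).round(1));pp=P[k][:,:2].astype(np.float32);rr=cv2.minAreaRect(pp);print(rr)
E
python3 -c "
import cv2,numpy as np
a=[cv2.imread(f'pics/m_{x}.png') for x in('strip_scene','strip_top','cleat_scene','cleat_top')]
cv2.imwrite('pics/masks.png',np.vstack([np.hstack([cv2.resize(i,(400,300)) for i in a[:2]]),np.hstack([cv2.resize(i,(400,300)) for i in a[2:]])]))"
```

```text
strip scene 1411 c [611.8  -4.4  99.3] n [0.4   0.694 0.599] s 1.79 az 60.07 tilt 53.2
[[277, 313], [228, 323], [223, 295], [272, 285]]
[[577.8, 36.4, 74.7], [663.8, -13.7, 75.4], [645.3, -43.9, 122.7], [560.0, 5.3, 122.6]]
strip top 592 c [605.4  -5.1 103.8] n [0.404 0.69  0.6  ] s 0.56 az 59.68 tilt 53.1
[[284, 164], [268, 166], [287, 127], [304, 121]]
[[550.7, 1.3, 133.3], [573.4, 37.5, 76.4], [659.6, -11.8, 75.0], [641.4, -48.7, 129.7]]
cleat scene 2178 c [522.6 266.5 130.3] n [-0.19   0.778  0.599] s 1.12 az 103.74 tilt 53.2
[[418, 312], [363, 415], [345, 394], [408, 296]]
[[396.7, 247.8, 114.6], [623.0, 313.0, 101.8], [635.3, 279.5, 149.3], [402.9, 222.9, 149.0]]
cleat top 1527 c [507.1 264.9 126.1] n [-0.189  0.774  0.604] s 0.59 az 103.69 tilt 52.8
[[177, 248], [166, 258], [135, 155], [144, 137]]
[[398.9, 217.7, 152.9], [392.8, 256.0, 101.8], [622.4, 314.3, 98.8], [632.6, 273.6, 154.0]]
top 125 [584.2 -46.9  99.4]
((584.6307983398438, -46.45384979248047), (48.229156494140625, 12.809524536132812), 59.39590835571289)
scene 76 [583.3 -53.2 101.3]
((582.901611328125, -54.186119079589844), (32.136539459228516, 12.291215896606445), 61.23975372314453)
```

View pics/masks.png

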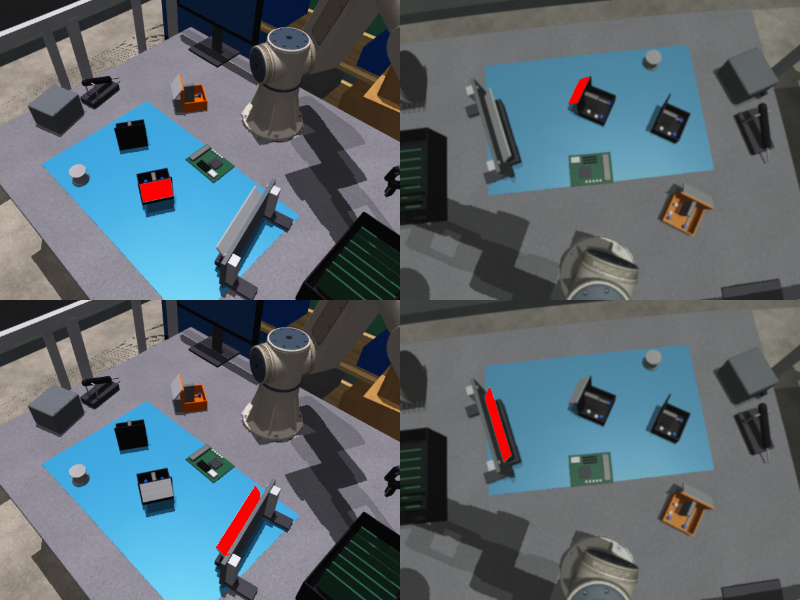

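The red masks sit on the strip face (scene (248,305)) and the cleat face (scene (383,352), top (155,200)), and the planes from the two views agree to about 1 mm:
- **Caddy:** about (575, -63), yaw about 59.8°.
- **Cleat lip:** about (517, 249, 151), +x yaw about 103.7°.

Next I'll work out the pre-grasp move.

```bash
cat >> h.py <<'E'
def Rtool(yaw,tilt,flip):
    # caddy frame R = Rz(yaw)Ry(tilt); tool x=-caddy z, tool z=+-caddy y
    C=Rt.from_euler("ZY",[yaw,tilt]).as_matrix()
    x=-C[:,2]; z=C[:,1]*flip; y=np.cross(z,x)
    return Rt.from_matrix(np.c_[x,y,z])
def turn(yaw,tilt,flip):
    s=r.sense();R0=Rt.from_euler("xyz",s["tcp_rot"])
    return s["eef_pos"],(Rtool(yaw,tilt,flip)*R0.inv()).as_rotvec(),R0
E
python3 - <<'E'
from h import *
for yaw,t in((59.8,0),(103.7,0),(103.7,15)):
  for f in(1,-1):
    p,w,R0=turn(np.radians(yaw),np.radians(t),f)
    print(yaw,t,f,w.round(3),np.degrees(np.linalg.norm(w)).round(1))
print(R0.as_matrix().round(3)); print(np.array([585,-45.7,66.3])-p)
E
```

```text
59.8 0 1 [1.000e-03 0.000e+00 1.465e+00] 84.0
59.8 0 -1 [ 0.000e+00 -1.000e-03 -1.676e+00] 96.0
103.7 0 1 [1.000e-03 1.000e-03 2.232e+00] 127.9
103.7 0 -1 [ 0.001 -0.001 -0.91 ] 52.1
103.7 15 1 [-0.207  0.251  2.216] 128.3
103.7 15 -1 [-0.207 -0.174 -0.904] 54.1
[[-0.    -0.912  0.409]
 [-0.001  0.409  0.912]
 [-1.    -0.    -0.001]]
[ 329.29166653 -615.54288288 -164.31452453]
```

>>> step_arm([
  [20,-38,20,0,0,-0.15,85],
  [47,-88,35,0,0,-0.3,85],
  [76,-142,40,0,0,-0.47,85],
  [105,-196,40,0,0,-0.64,85],
  [134,-250,40,0,0,-0.81,85],
  [163,-304,40,0,0,-0.98,85],
  [192,-358,35,0,0,-1.15,85],
  [220,-412,25,0,0,-1.32,85],
])

```text
clock: 1.1
eef_pos: [476.5, 156.0, 255.7]
tcp_rot: [2.255, 1.57, 2.079]
contact_force: [0.6, 0.8, -0.3]
opening: 0.993
```

```bash
python3 - <<'E'
from h import *
s=r.sense();p,w,_=turn(np.radians(59.8),0,-1)
print(s["clock"],p,w.round(3),np.array([585,-45.7,66.3])-p,s["qpos"],s["contact_force"])
E
```

```text
1.1 [476.51009414 156.03372012 255.74599373] [-0.001 -0.    -0.351] [ 108.48990586 -201.73372012 -189.44599373] [3.13011304e-01 1.34369843e-01 1.86477866e+00 7.14540302e-04
 1.14257256e+00 4.89281468e-01] [ 0.58925267  0.75229413 -0.27883334]
```

>>> step_arm([
  [24,-45,-10,0,0,-0.1,85],
  [54,-100,-20,0,0,-0.22,85],
  [82,-152,-35,0,0,-0.351,85],
  [102,-190,-60,0,0,-0.351,85],
  [108.5,-202,-80,0,0,-0.351,85],
  [108.5,-202,-95,0,0,-0.351,85],
  [108.5,-202,-105,0,0,-0.351,85],
  [108.5,-202,-105,0,0,-0.351,85],
])

```text
clock: 2.1
eef_pos: [584.3, -44.7, 150.3]
tcp_rot: [3.026, 1.569, 2.5]
contact_force: [0.6, 0.2, -0.4]
opening: 0.998
```

```bash
python3 - <<'E'
from h import *
s=r.sense();p,w,_=turn(np.radians(59.8),0,-1)
print(s["clock"],p,w.round(3),np.array([585,-45.7,66.3])-p)
pc=[vision.grab_frame(n)[0] for n in("scene","top")]
c1=cv2.resize(pc[0][220:360,180:340],(400,350));c2=cv2.resize(pc[1][100:240,240:400],(400,350))
cv2.imwrite("pics/pre.png",np.hstack([c1,c2])[:,:,::-1])
E
```

```text
2.1 [584.30104379 -44.68464829 150.33864008] [-0.001 -0.001 -0.001] [  0.69895621  -1.01535171 -84.03864008]
```

View pics/pre.png

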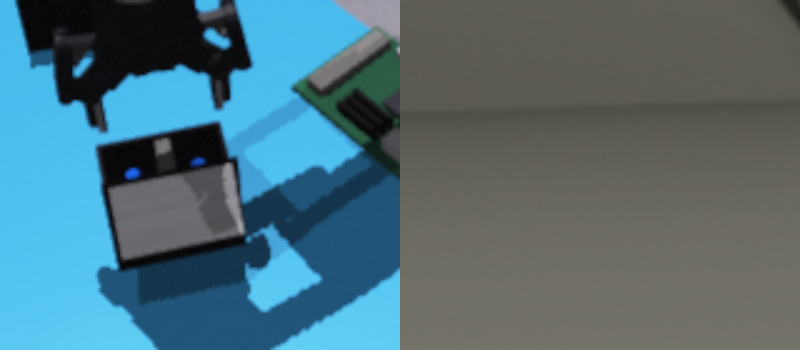

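In the left crop the open fingers, at about (100,120) and (220,100), straddle the handle at (163,155) and are square to it. The arm blocks the top view. I'll go down and grip.

>>> step_arm([
  [0.5,-1,-20,0,0,0,85],
  [0.5,-1,-45,0,0,0,85],
  [0.5,-1,-68,0,0,0,85],
  [0.5,-1,-80,0,0,0,85],
  [0.5,-1,-84,0,0,0,85],
  [0.5,-1,-84,0,0,0,60],
  [0.5,-1,-84,0,0,0,35],
  [0.5,-1,-84,0,0,0,8],
], force=80)

```text
clock: 3.2
eef_pos: [586.1, -46.1, 68.1]
tcp_rot: [0.817, 1.569, 0.291]
contact_force: [-0.1, 0.3, 0.2]
opening: 0.37
```

>>> step_arm([
  [0,0,0,0,0,0,5],
  [0,0,0,0,0,0,5],
  [0,0,0,0,0,0,5],
  [0,0,0,0,0,0,5],
  [0,0,10,0,0,0,5],
  [0,0,30,0,0,0,5],
  [0,0,60,0,0,0,5],
  [0,0,80,0,0,0,5],
], force=80)

```text
clock: 4.2
eef_pos: [586.4, -46.2, 149.4]
tcp_rot: [0.678, 1.568, 0.151]
contact_force: [0.1, -0.4, -3.0]
opening: 0.153
```

```bash
python3 - <<'E'
from h import *
s=r.sense();print(s["clock"],s["eef_pos"],s["opening"]*85.4,s["contact_force"])
pc,d=vision.grab_frame("scene");np.savez("g.npz",p=pc,d=d)
cv2.imwrite("pics/lift.png",cv2.resize(pc[180:380,140:380],(720,600))[:,:,::-1])
for yaw,t in((103.7,0),(103.7,15)):print(turn(np.radians(yaw),np.radians(t),-1)[1].round(3))
E
```

```text
4.2 [586.36208538 -46.22246402 149.44219998] 13.037583870103205 [ 0.06592593 -0.3977465  -2.9556359 ]
[-0.002  0.005  0.765]
[-0.268  0.044  0.76 ]
```

View pics/lift.png

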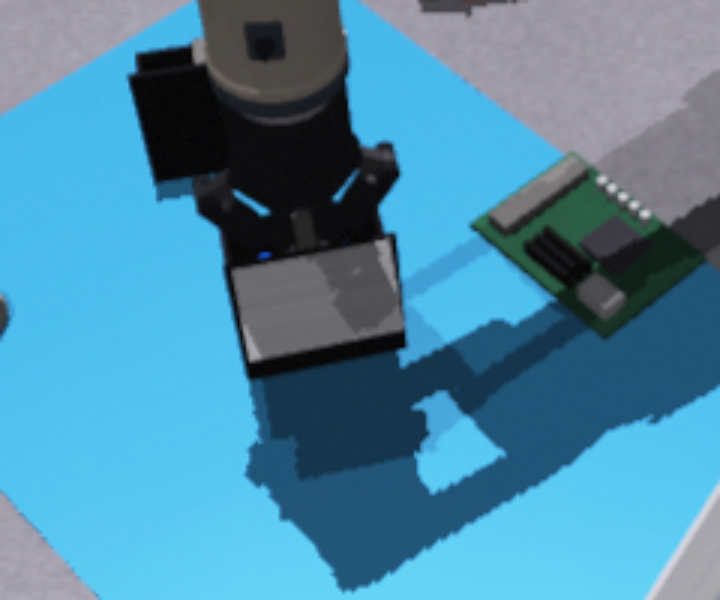

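The caddy is lifted: the strip is at crop (315,300) and the handle is between the fingers at (303,230). The load reads about 3 N. Next I'll measure how it sits in the hand.

```bash
cat >> h.py <<'E'
def stripfit(P,q0,sc):
    pass
E
python3 - <<'E'
from h import *
f=np.load("g.npz");P=pts("scene",f["d"]);p=f["p"]
m=mask(p,(212,255,280,308),75,30)
me=cv2.erode(m,np.ones((3,3)))
c,n,s=plane(P[me>0])
q=quad(m);H=hit("scene",q,c,n)
print(m.sum(),c.round(1),n.round(3),s,np.degrees(np.arctan2(n[1],n[0])),np.degrees(np.arccos(n[2])))
print(q.tolist(),H.round(1).tolist())
lo=H[np.argsort(H[:,2])[:2]];print("edge mid",lo.mean(0).round(1),"dir",np.degrees(np.arctan2(*(lo[1]-lo[0])[1::-1])))
s=r.sense();u=np.array([np.cos(1.0437),np.sin(1.0437)])
print("tcp-edge along ux",(s["eef_pos"][:2]-lo.mean(0)[:2])@u,"uy",(s["eef_pos"][:2]-lo.mean(0)[:2])@[-u[1],u[0]],s["eef_pos"][2]-lo.mean(0)[2])
v=p.copy();v[m>0]=(255,0,0);cv2.imwrite("pics/ms.png",cv2.resize(v[240:320,200:300],(500,400))[:,:,::-1])
E
```

```text
1616 [614.1  -3.4 181.8] [-0.403 -0.698  0.592] 15.150188392310767 -120.01038550644591 53.70475177239717
[[275, 289], [222, 300], [217, 270], [269, 259]] [[50644.7, 65835.2, 111878.5], [21315.2, 37757.1, 58800.2], [819.2, 268.7, 642.3], [781.5, 300.2, 653.8]]
edge mid [800.4 284.4 648. ] dir 140.14215220607448
tcp-edge along ux -392.83696875286984 uy 17.508455010866545 -496.28456881318266
```

View pics/ms.png

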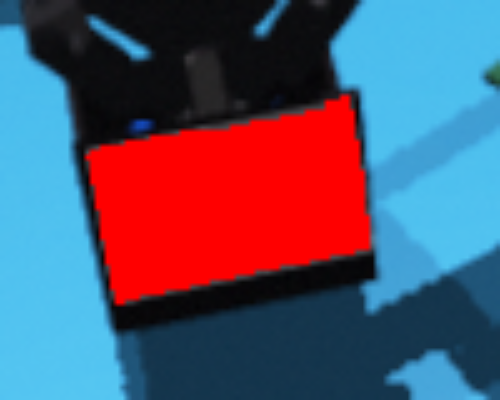

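```bash
cat >> h.py <<'E'
def strip(f,roi,lo=75):
    P=pts("scene",f["d"]);m=mask(f["p"],roi,lo,30)
    me=cv2.erode(m,np.ones((3,3)))>0
    Q=P[me&(f["d"]>0)];med=np.median(Q,0);Q=Q[np.linalg.norm(Q-med,axis=1)<70]
    c,n,s=plane(Q);q=quad(m);H=hit("scene",q,c,n)
    lo=H[np.argsort(H[:,2])[:2]];hi=H[np.argsort(H[:,2])[2:]]
    print("n",n.round(3),"s",s,"az",np.degrees(np.arctan2(n[1],n[0])),"tilt",np.degrees(np.arccos(n[2])))
    print(q.tolist(),H.round(1).tolist(),"low mid",lo.mean(0).round(1),"hi mid",hi.mean(0).round(1),"dir",np.degrees(np.arctan2(*(lo[1]-lo[0])[1::-1])))
    return c,n,lo.mean(0),hi.mean(0)
E
python3 - <<'E'
from h import *
f=np.load("g.npz")
c,n,lo,hi=strip(f,(212,255,280,308))
s=r.sense();R=Rt.from_euler("xyz",s["tcp_rot"]);C=R.as_matrix()@np.array([[0,0,-1],[0,-1,0],[-1,0,0]]).T
# caddy axes from tool: z=-toolx, y=-toolz, x=y×z
M=R.as_matrix();cz=-M[:,0];cy=-M[:,2];cx=np.cross(cy,cz);C=np.c_[cx,cy,cz]
print("edge in tool-caddy axes rel TCP",(C.T@(lo-s["eef_pos"])).round(1),"hi",(C.T@(hi-s["eef_pos"])).round(1), "n",(C.T@n).round(3))
E
```

```text
n [0.402 0.691 0.601] s 1.6868349427903393 az 59.81420225185701 tilt 53.07611052651089
[[275, 289], [222, 300], [217, 270], [269, 259]] [[577.3, 36.7, 156.3], [665.8, -14.4, 155.9], [646.6, -44.4, 203.2], [560.4, 4.5, 204.6]] low mid [621.6  11.1 156.1] hi mid [603.5 -20.  203.9] dir 149.97862317493633
edge in tool-caddy axes rel TCP [66.7 -0.6  4.1] hi [30.9 -0.8 52.1] n [ 0.801 -0.003  0.598]
```

```bash
cat >> h.py <<'E'
E0=np.array([66.5,-0.3,4.5]);LIP=np.array([518,249.5,150.]);YS=np.radians(103.7)
def goal(ex,ez,tilt,lip=LIP,ey=0,ys=YS):
    C=Rt.from_euler("ZY",[ys,np.radians(tilt)]).as_matrix()
    S=Rt.from_euler("Z",ys).as_matrix()
    e=lip+S@np.array([ex,ey,ez]);t=e-C@E0
    p,w,_=turn(ys,np.radians(tilt),-1)
    return (t-p).round(1),w.round(3)
def edge_now(lip=LIP,ys=YS):
    s=r.sense();M=Rt.from_euler("xyz",s["tcp_rot"]).as_matrix();cz=-M[:,0];cy=-M[:,2];cx=np.cross(cy,cz)
    C=np.c_[cx,cy,cz];S=Rt.from_euler("Z",ys).as_matrix()
    return (S.T@(s["eef_pos"]+C@E0-lip)).round(1),(Rt.from_matrix(S.T@C).as_euler("ZYX",degrees=True)).round(2)
E
python3 - <<'E'
from h import *
print(goal(22,50,15),goal(22,50,0),edge_now())
E
```

```text
(array([-59.6, 253.5,  61.1]), array([-0.268,  0.044,  0.76 ])) (array([-59.4, 252.5,  43.7]), array([-0.002,  0.005,  0.765])) (array([-256.1,  -43.8,    6.5]), array([-43.86,  -0.17,  -0.28]))
```

>>> step_arm([
  [0,0,20,-0.08,0.045,0,5],
  [0,0,45,-0.155,0.09,0,5],
  [0,0,65,-0.226,0.132,0,5],
  [-5,20,65,-0.231,0.122,0.1,5],
  [-12,55,65,-0.24,0.109,0.23,5],
  [-20,95,65,-0.247,0.095,0.36,5],
  [-30,135,65,-0.255,0.08,0.49,5],
  [-40,175,65,-0.261,0.063,0.62,5],
])

```text
clock: 5.25
eef_pos: [547.0, 130.0, 216.2]
tcp_rot: [-1.577, 1.31, -1.475]
contact_force: [-0.1, 0.2, -4.0]
opening: 0.15
```

```bash
python3 - <<'E'
from h import *
print(edge_now(),goal(22,50,15),r.sense()["qpos"].round(2),r.sense()["contact_force"])
E
```

```text
(array([-58.2,  -9.1,  53.4]), array([-7.83, 14.94,  0.1 ])) (array([-19. ,  77.3,  -3.3]), array([-0.001, -0.002,  0.137])) [ 0.38  0.31  1.76 -0.27  1.16  0.4 ] [-0.14616925  0.23332745 -3.96983292]
```

>>> step_arm([
  [-3,10,0,0,0,0.04,5],
  [-7,28,0,0,0,0.09,5],
  [-12,48,0,0,0,0.137,5],
  [-17,66,0,0,0,0.137,5],
  [-19,75,-1,0,0,0.137,5],
  [-19,77.3,-3,0,0,0.137,5],
  [-19,77.3,-3,0,0,0.137,5],
  [-19,77.3,-3,0,0,0.137,5],
])

```text
clock: 6.25
eef_pos: [528.1, 206.8, 213.1]
tcp_rot: [-1.578, 1.31, -1.339]
contact_force: [1.0, 0.1, -2.9]
opening: 0.154
```

```bash
python3 - <<'E'
from h import *
print(edge_now(),goal(22,-22,15),r.sense()["contact_force"])
for n in("scene","top"):
    p,d=vision.grab_frame(n);np.savez(f"{n}1.npz",p=p,d=d)
    x0,y0,x1,y1=(310,240,480,440) if n=="scene" else (80,90,250,290)
    cv2.imwrite(f"pics/{n}1.png",cv2.resize(p[y0:y1,x0:x1],(510,600),interpolation=cv2.INTER_CUBIC)[:,:,::-1])
E
```

```text
(array([21.6, -0. , 50.3]), array([-1.000e-02,  1.496e+01,  1.100e-01])) (array([ -0.1,   0.4, -72.3]), array([-0.   , -0.002,  0.001])) [ 0.99491252  0.08928298 -2.92678754]
```

View pics/scene1.png

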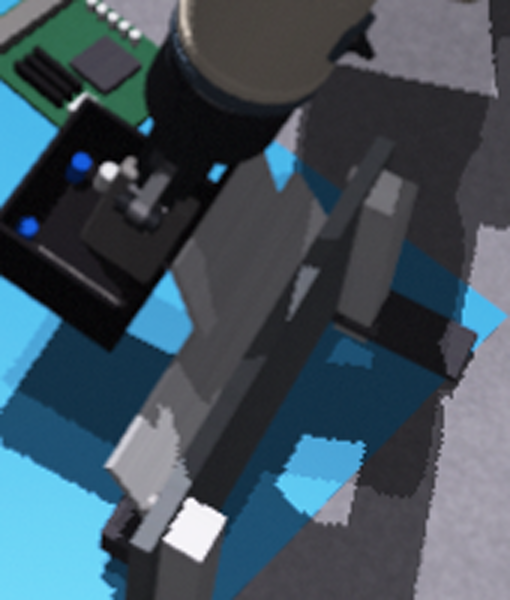

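View pics/top1.png

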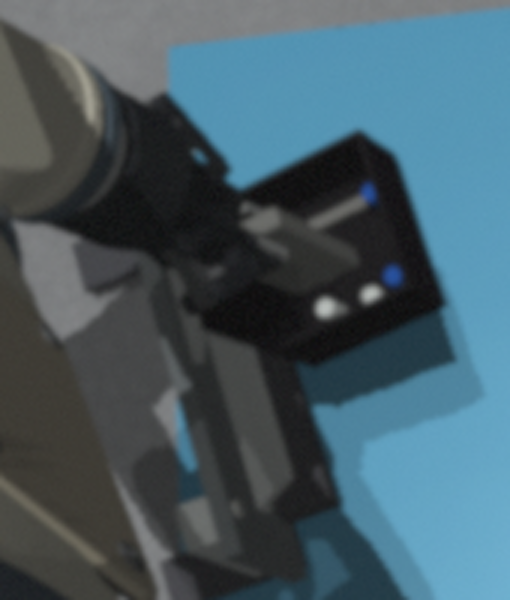

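In the scene crop the tipped caddy's strip at (245,230) hovers just above and parallel to the cleat at (180,420), behind its lip. I'll check the gap in the stand's axes from depth.

```bash
python3 - <<'E'
from h import *
S=Rt.from_euler("Z",YS).as_matrix()
for n,k in(("scene",1),("top",1),("scene",0),("top",0)):
    f=np.load(f"{n}{k}.npz");P=(pts(n,f["d"])-LIP)@S;P=P[f["d"]>0]
    for lab,ylo,yhi in(("mid",-45,45),("endA",60,115),("endB",-115,-60)):
        q=P[(P[:,1]>ylo)&(P[:,1]<yhi)&(P[:,0]>-20)&(P[:,0]<60)]
        print(n,k,lab,end=": ")
        for z in range(-45,120,10):
            s=q[(abs(q[:,2]-z)<3)]
            if len(s)>4: print(f"z{z}:{np.percentile(s[:,0],10):.0f}/{np.median(s[:,0]):.0f}/{np.percentile(s[:,0],90):.0f}({len(s)})",end=" ")
        print()
E
```

```text
scene 1 mid: z-45:50/51/51(22) z-35:24/27/50(149) z-25:18/20/50(163) z-15:10/13/51(152) z-5:1/7/51(63) z5:50/51/51(25) z15:40/45/50(192) z55:19/21/23(104) z65:15/16/19(126) z75:10/12/14(105) z85:6/8/9(107) z95:2/4/5(95) z105:-7/-3/1(198) 
scene 1 endA: z-45:50/51/52(17) z-35:25/27/51(80) z-25:17/20/51(85) z-15:10/13/51(85) z-5:2/7/51(46) z5:50/51/51(18) z15:40/45/49(113) 
scene 1 endB: z-45:50/51/51(9) z-35:25/27/50(88) z-25:17/20/51(98) z-15:9/12/50(137) z-5:1/4/51(96) z5:50/50/51(22) z15:40/45/50(145) 
top 1 mid: z-45:32/35/39(54) z-35:25/27/39(45) z-25:17/20/39(35) z-15:10/13/39(26) z-5:3/38/39(34) z5:37/38/39(32) z15:39/44/49(78) z55:-20/20/21(19) z65:-19/-18/17(26) z75:-16/-15/12(23) z85:-14/-12/9(17) z95:-11/-9/5(14) 
top 1 endA: z-45:31/35/39(65) z-35:24/27/39(68) z-25:17/19/39(55) z-15:8/12/39(69) z-5:1/4/39(63) z5:38/39/39(27) z15:39/44/48(47) 
top 1 endB: 
scene 0 mid: z-45:50/51/51(23) z-35:25/27/51(152) z-25:17/20/50(154) z-15:9/12/50(155) z-5:2/5/51(154) z5:50/51/51(33) z15:40/45/50(201) 
scene 0 endA: z-45:50/51/57(15) z-35:24/27/51(89) z-25:16/20/51(95) z-15:9/13/50(88) z-5:1/5/51(106) z5:50/51/54(16) z15:40/45/49(97) 
scene 0 endB: z-45:50/51/51(12) z-35:24/27/50(93) z-25:18/20/50(103) z-15:8/12/51(126) z-5:1/4/50(102) z5:50/51/51(20) z15:40/45/50(148) 
top 0 mid: z-45:32/35/39(93) z-35:25/27/39(95) z-25:18/20/39(90) z-15:9/12/39(110) z-5:2/5/39(90) z5:37/38/39(43) z15:39/44/48(83) 
top 0 endA: z-45:32/35/39(54) z-35:24/27/39(67) z-25:17/20/39(69) z-15:9/12/39(65) z-5:3/6/39(60) z5:38/39/39(29) z15:40/44/49(47) 
top 0 endB: z-45:31/34/39(60) z-35:24/27/39(56) z-25:17/19/39(49) z-15:9/12/39(60) z-5:2/6/40(62) z5:38/39/40(25) z15:39/45/49(48)
```

```bash
python3 - <<'E'
from h import *
S=Rt.from_euler("Z",YS).as_matrix()
for n in("scene","top"):
    f=np.load(f"{n}0.npz");P=(pts(n,f["d"])-LIP)@S;P=P[(f["d"]>0)]
    q=P[(abs(P[:,1])<90)&(P[:,0]>41)&(P[:,0]<48)&(P[:,2]>5)&(P[:,2]<40)];print(n,"panel top",np.percentile(q[:,2],[10,50,90]))
    q=P[(abs(P[:,1])<90)&(P[:,0]>33)&(P[:,0]<45)&(P[:,2]>-20)&(P[:,2]<10)];print("panel face x",np.percentile(q[:,0],[10,50,90]))
    q=P[(abs(P[:,1])<90)&(P[:,0]>-10)&(P[:,0]<10)&(P[:,2]>-12)&(P[:,2]<12)];print("lip zmax",np.percentile(q[:,2],[95,98,100]),"xmin",np.percentile(q[:,0],[0,2,5]))
    q=P[(abs(P[:,0])<6)&(abs(P[:,2])<6)];print("cleat y ends",np.percentile(q[:,1],[0,2,98,100]))
    q=P[(abs(P[:,1])<90)&(P[:,0]>-20)&(P[:,0]<10)&(P[:,2]>-98)&(P[:,2]<-80)];print("bumper",len(q),np.percentile(q[:,0],[2,10,50]),np.percentile(q[:,2],[50,95,99]))
E
```

```text
scene panel top [10.41488429 12.77372647 14.35179323]
panel face x [38.6892835  41.0985903  44.38737365]
lip zmax [-4.19488986 -3.11279634 -1.66979531] xmin [-2.09126965 -0.9995874  -0.50750944]
cleat y ends [-121.63109946 -118.94127121  117.19507276  121.03408538]Traceback (most recent call last):
  File "<stdin>", line 9, in <module>
    return _quantile_unchecked(
        a, q, axis, out, overwrite_input, method, keepdims, weights)
    return _ureduce(a,
                    func=_quantile_ureduce_func,
    ...<5 lines>...
                    overwrite_input=overwrite_input,
                    method=method)
    r = func(a, **kwargs)
    result = _quantile(arr,
                       quantiles=q,
    ...<2 lines>...
                       out=out,
                       weights=wgt)
    slices_having_nans = np.isnan(arr[-1, ...])
                                  ~~~^^^^^^^^^
IndexError: index -1 is out of bounds for axis 0 with size 0
```

The panel's top and face put the lip about 2.5 mm further in and 6 mm lower than my corner estimate. I'll use the corrected lip and move down still tipped.

```bash
cat >> h.py <<'E'
LIP=np.array([517.4,251.9,144.]);E0=np.array([65.,-0.3,4.5])
E
sed -i 's/lip=LIP,/lip=None,/;s/lip=LIP)/lip=None)/;s/def edge_now(lip=LIP,ys=YS):/def edge_now(lip=None,ys=YS):\n    lip=LIP if lip is None else lip/;s/^    C=Rt.from_euler("ZY",\[ys,np.radians(tilt)\]).as_matrix()/    lip=LIP if lip is None else lip\n&/' h.py
sed -i 's/edge_now(lip=None,ys=YS):$/&/' h.py; grep -n "lip" h.py
python3 - <<'E'
from h import *
print(edge_now(),goal(24,30,15),goal(24,-20,15))
E
```

```text
35:def Rtool(yaw,tilt,flip):
38:    x=-C[:,2]; z=C[:,1]*flip; y=np.cross(z,x)
40:def turn(yaw,tilt,flip):
42:    return s["eef_pos"],(Rtool(yaw,tilt,flip)*R0.inv()).as_rotvec(),R0
55:def goal(ex,ez,tilt,lip=None,ey=0,ys=YS):
56:    lip=LIP if lip is None else lip
59:    e=lip+S@np.array([ex,ey,ez]);t=e-C@E0
62:def edge_now(lip=None,ys=YS):
65:    return (S.T@(s["eef_pos"]+C@E0-lip)).round(1),(Rt.from_matrix(S.T@C).as_euler("ZYX",degrees=True)).round(2)Traceback (most recent call last):
  File "<stdin>", line 2, in <module>
  File "h.py", line 65, in edge_now
    return (S.T@(s["eef_pos"]+C@E0-lip)).round(1),(Rt.from_matrix(S.T@C).as_euler("ZYX",degrees=True)).round(2)
                 ~~~~~~~~~~~~~~~~~^~~~
TypeError: unsupported operand type(s) for -: 'float' and 'NoneType'
```

```bash
sed -i '62a\    lip=LIP if lip is None else lip' h.py
python3 - <<'E'
from h import *
print(edge_now(),goal(24,30,15),goal(24,-20,15))
E
```

```text
(array([17.7, -0.1, 56.8]), array([-0.02, 14.95,  0.1 ])) (array([ -1.5,   6.1, -26.8]), array([-0.   , -0.002,  0.001])) (array([ -1.5,   6.1, -76.8]), array([-0.   , -0.002,  0.001]))
```

>>> step_arm([
  [-1,4,-4,0,0,0,5],
  [-1.5,6,-14,0,0,0,5],
  [-1.5,6,-26,0,0,0,5],
  [-1.5,6,-38,0,0,0,5],
  [-1.5,6,-48,0,0,0,5],
  [-1.5,6,-54,0,0,0,5],
  [-1.5,6,-57,0,0,0,5],
  [-1.5,6,-57,0,0,0,5],
])

```text
clock: 7.35
eef_pos: [526.7, 212.9, 156.2]
tcp_rot: [-1.577, 1.31, -1.338]
contact_force: [-1.3, 0.3, -3.8]
opening: 0.149
```

```bash
python3 - <<'E'
from h import *
print(edge_now(),goal(24,-20,15),r.sense()["contact_force"])
for n in("scene",):
    p,d=vision.grab_frame(n);np.savez(f"{n}2.npz",p=p,d=d)
    cv2.imwrite(f"pics/{n}2.png",cv2.resize(p[240:440,310:480],(510,600),interpolation=cv2.INTER_CUBIC)[:,:,::-1])
S=Rt.from_euler("Z",YS).as_matrix()
P=(pts(n,d)-LIP)@S;P=P[d>0];q=P[(abs(P[:,1])<45)&(P[:,0]>-20)&(P[:,0]<34)]
for z in range(-35,90,10):
    s=q[(abs(q[:,2]-z)<3)]
    if len(s)>4: print(z,np.percentile(s[:,0],[10,50,90]).round(1),len(s))
E
```

```text
(array([23.9, -0.1, -0.2]), array([-0.02, 14.95,  0.09])) (array([ -0.1,   0.1, -19.8]), array([-0.   , -0.002,  0.001])) [-1.26764826  0.25631782 -3.84040277]
-35 [24.6 25.8 26.6] 14
-25 [22.  23.2 25. ] 64
-15 [11.6 13.4 15.3] 11
-5 [-2.4  5.1  9.1] 26
5 [22.4 24.8 26.6] 96
15 [18.4 21.1 22.4] 105
25 [14.5 16.9 18.4] 97
35 [-13.2  12.3  14.2] 142
45 [5.5 7.7 9.7] 93
55 [-4.   0.4  4.3] 201
65 [-19.4 -18.1 -16.5] 5
75 [-18.1 -15.1 -11.6] 11
85 [-11.3  -9.4  -6.3] 8
```

View pics/scene2.png

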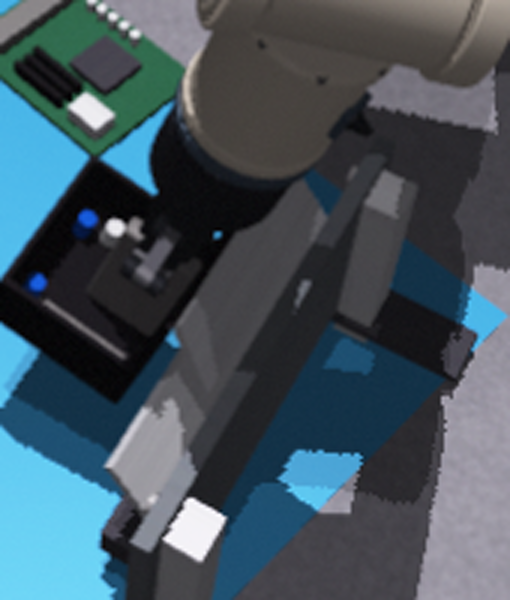

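The strip (crop (250,270)) has gone in between the cleat lip and the panel top at (330,240). Its face is at x≈25 mm against 25 predicted, and there is no contact force. I'll lower it to the hooked depth, still tipped.

>>> step_arm([
  [0,0,-3,0,0,0,5],
  [0,0,-7,0,0,0,5],
  [0,0,-11,0,0,0,5],
  [0,0,-15,0,0,0,5],
  [0,0,-18,0,0,0,5],
  [0,0,-20,0,0,0,5],
  [0,0,-20,0,0,0,5],
  [0,0,-20,0,0,0,5],
])

```text
clock: 8.4
eef_pos: [526.9, 213.0, 136.6]
tcp_rot: [-1.575, 1.31, -1.336]
contact_force: [0.4, 0.6, -3.7]
opening: 0.151
```

```bash
python3 - <<'E'
from h import *
print(edge_now(),r.sense()["contact_force"],r.sense()["wrist_torque"])
for a in((24,-20,10),(24.5,-20,5),(25,-20,0),(30,-28,0),(33,-33,0)):print(a,goal(*a))
E
```

```text
(array([ 23.9,  -0.3, -19.8]), array([-0.03, 14.94,  0.06])) [ 0.411722    0.5999834  -3.69623273] [0.28634467 0.09634587 0.02606423]
(24, -20, 10) (array([-0.1, -0.8, -5.7]), array([0.084, 0.019, 0.001]))
(24.5, -20, 5) (array([ -0.1,  -0.7, -11.4]), array([0.169, 0.04 , 0.001]))
(25, -20, 0) (array([ -0.3,  -0. , -17.1]), array([0.254, 0.061, 0.001]))
(30, -28, 0) (array([ -1.5,   4.8, -25.1]), array([0.254, 0.061, 0.001]))
(33, -33, 0) (array([ -2.2,   7.7, -30.1]), array([0.254, 0.061, 0.001]))
```

No contact, and it is hooked 20 mm behind the lip. I'll let the front down about the strip edge.

>>> step_arm([
  [0,-0.3,-2.9,0.042,0.01,0,5],
  [-0.1,-0.8,-5.7,0.085,0.019,0.001,5],
  [-0.1,-0.8,-8.5,0.127,0.03,0.001,5],
  [-0.1,-0.7,-11.4,0.169,0.04,0.001,5],
  [-0.2,-0.4,-14.3,0.212,0.05,0.001,5],
  [-0.3,0,-17.1,0.254,0.061,0.001,5],
  [-0.3,0,-17.1,0.254,0.061,0.001,5],
  [-0.3,0,-17.1,0.254,0.061,0.001,5],
])

```text
clock: 9.4
eef_pos: [526.7, 212.9, 119.7]
tcp_rot: [-1.614, 1.57, -1.374]
contact_force: [-0.5, -0.3, -3.7]
opening: 0.154
```

```bash
python3 - <<'E'
from h import *
print(edge_now(),r.sense()["contact_force"],r.sense()["wrist_torque"])
for a in((29,-26,0),(33,-34,0)):print(a,goal(*a))
E
```

```text
(array([ 25. ,  -0.1, -19.9]), array([0.02, 0.03, 0.  ])) [-0.47546476 -0.34038159 -3.65045524] [-0.00282547 -0.02087549  0.00330983]
(29, -26, 0) (array([-1. ,  3.9, -6.2]), array([ 0.001,  0.   , -0.   ]))
(33, -34, 0) (array([ -2. ,   7.8, -14.2]), array([ 0.001,  0.   , -0.   ]))
```

Level and free. Next I'll slide it down onto the cleat slowly and watch the force.

>>> step_arm([
  [-0.3,1,-1.7,0,0,0,5],
  [-0.6,2.2,-3.8,0,0,0,5],
  [-0.9,3.3,-5.8,0,0,0,5],
  [-1.2,4.5,-7.8,0,0,0,5],
  [-1.4,5.5,-9.4,0,0,0,5],
  [-1.6,6.2,-11,0,0,0,5],
  [-1.6,6.2,-11,0,0,0,5],
  [-1.6,6.2,-11,0,0,0,5],
])

```text
clock: 10.4
eef_pos: [525.1, 219.1, 108.7]
tcp_rot: [-1.446, 1.57, -1.206]
contact_force: [0.7, -0.1, -3.7]
opening: 0.153
```

```bash
python3 - <<'E'
from h import *
print(edge_now(),r.sense()["contact_force"],r.sense()["wrist_torque"])
E
```

```text
(array([ 31.3,  -0. , -30.8]), array([ 0.02,  0.03, -0.  ])) [ 0.6568562  -0.11236625 -3.73413695] [-0.08114027  0.01338099 -0.01877794]
```

>>> step_arm([
  [-0.1,0.5,-0.7,0,0,0,5],
  [-0.2,1,-1.4,0,0,0,5],
  [-0.4,1.5,-2,0,0,0,5],
  [-0.5,1.9,-2.6,0,0,0,5],
  [-0.6,2.3,-3.2,0,0,0,5],
  [-0.6,2.3,-3.2,0,0,0,5],
  [-0.6,2.3,-3.2,0,0,0,5],
  [-0.6,2.3,-3.2,0,0,0,5],
])

```text
clock: 11.4
eef_pos: [524.6, 221.1, 105.4]
tcp_rot: [-1.615, 1.57, -1.376]
contact_force: [1.3, -4.6, -4.0]
opening: 0.156
```

```bash
python3 - <<'E'
from h import *
print(edge_now(),r.sense()["contact_force"],r.sense()["wrist_torque"])
p,d=vision.grab_frame("scene")
cv2.imwrite(f"pics/scene3.png",cv2.resize(p[240:440,310:480],(510,600),interpolation=cv2.INTER_CUBIC)[:,:,::-1])
S=Rt.from_euler("Z",YS).as_matrix()
P=(pts("scene",d)-LIP)@S;P=P[d>0];q=P[(abs(P[:,1])<45)&(P[:,0]>-20)&(P[:,0]<34)]
for z in range(-35,60,10):
    s=q[(abs(q[:,2]-z)<3)]
    if len(s)>4: print(z,np.percentile(s[:,0],[10,50,90]).round(1),len(s))
E
```

```text
(array([ 33.4,   0. , -34.1]), array([0.03, 0.06, 0.  ])) [ 1.34054373 -4.56740863 -3.98650147] [-0.94026334 -0.32793141  0.0532829 ]
-25 [ 7.5 27.3 28.3] 27
-15 [20.3 23.1 25.7] 149
-5 [-14.8  15.1  18. ] 155
5 [ 4.3  7.8 10.9] 160
15 [-7.5 -2.7  1.7] 230
35 [-19.1 -17.  -16.4] 16
45 [-18.  -16.2 -16. ] 7
55 [-19.2 -17.5 -16. ] 7
```

View pics/scene3.png

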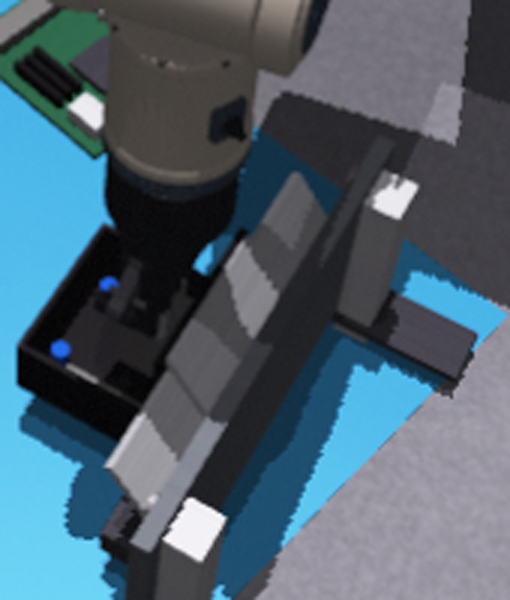

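The strip lies over the cleat at crop (220,330). The 5 N reaction away from the panel shows the back has met the bumper, but the weight is still on the gripper. I'll ease back slightly and lower straight down.

>>> step_arm([
  [0.1,-0.4,0,0,0,0,5],
  [0.1,-0.4,-0.4,0,0,0,5],
  [0.1,-0.4,-0.8,0,0,0,5],
  [0.1,-0.4,-1.2,0,0,0,5],
  [0.1,-0.4,-1.6,0,0,0,5],
  [0.1,-0.4,-2,0,0,0,5],
  [0.1,-0.4,-2,0,0,0,5],
  [0.1,-0.4,-2,0,0,0,5],
])

```text
clock: 12.45
eef_pos: [524.7, 220.8, 104.0]
tcp_rot: [-1.37, 1.57, -1.13]
contact_force: [-3.6, -2.0, 5.7]
opening: 0.151
```

```bash
python3 - <<'E'
from h import *
print(edge_now(),r.sense()["contact_force"],r.sense()["wrist_torque"])
E
```

```text
(array([ 33.1,  -0. , -35.6]), array([ 0.03,  0.05, -0.01])) [-3.55381643 -2.00734413  5.67864933] [-0.50940384  0.37039718  0.06749396]
```

The weight is now on the cleat (Fz went from -3.7 to +5.7 N). I'll release gently.

>>> step_arm([
  [0,0,0.6,0,0,0,5],
  [0,0,0.6,0,0,0,15],
  [0,0,0.6,0,0,0,20],
  [0,0,0.6,0,0,0,25],
  [0,0,0.6,0,0,0,35],
  [0,0,0.6,0,0,0,45],
  [0,0,0.6,0,0,0,50],
  [0,0,0.6,0,0,0,50],
], force=20)

```text
clock: 13.45
eef_pos: [524.7, 220.9, 104.5]
tcp_rot: [-1.336, 1.57, -1.097]
contact_force: [-0.5, 0.6, 0.6]
opening: 0.585
```

```bash
python3 - <<'E'
from h import *
print(r.sense()["opening"]*85.4,r.sense()["contact_force"])
p,d=vision.grab_frame("scene")
cv2.imwrite(f"pics/scene4.png",cv2.resize(p[240:440,310:480],(510,600),interpolation=cv2.INTER_CUBIC)[:,:,::-1])
E
```

```text
49.944928982918555 [-0.50420915  0.55656079  0.63638204]
```

View pics/scene4.png

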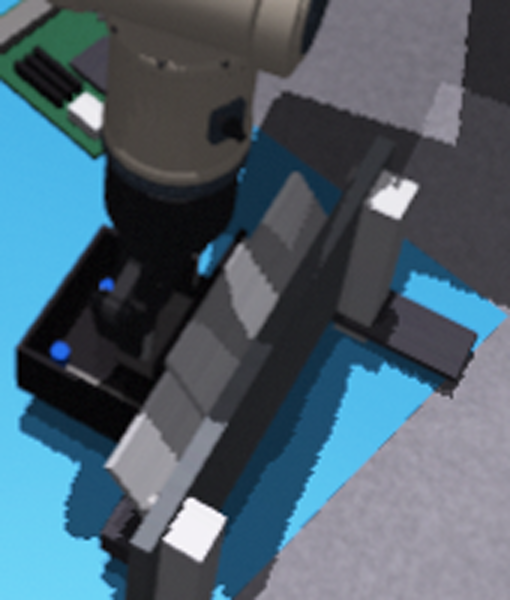

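The fingers are open and the tool reads about 0 N. The caddy, with its strip at (220,330), stayed put on the cleat. I'll withdraw straight up, then move away from the stand.

>>> step_arm([
  [0,0,4,0,0,0,50],
  [0,0,14,0,0,0,50],
  [0,0,32,0,0,0,50],
  [0,0,56,0,0,0,50],
  [0,0,85,0,0,0,50],
  [0,0,115,0,0,0,50],
  [0,0,150,0,0,0,50],
  [0,0,180,0,0,0,50],
])

```text
clock: 14.5
eef_pos: [524.9, 220.9, 287.5]
tcp_rot: [-0.19, 1.568, 0.049]
contact_force: [0.7, 1.0, -0.2]
opening: 0.584
```

>>> step_arm([
  [-10,-30,5,0,0,0,50],
  [-30,-75,5,0,0,0,50],
  [-50,-125,5,0,0,0,50],
  [-70,-175,5,0,0,0,50],
  [-90,-225,5,0,0,0,50],
  [-105,-260,5,0,0,0,50],
  [-110,-270,5,0,0,0,50],
  [-110,-270,5,0,0,0,50],
])

```text
clock: 15.5
eef_pos: [415.1, -49.2, 293.4]
tcp_rot: [-0.167, 1.567, 0.071]
contact_force: [-0.1, -0.3, 0.3]
opening: 0.585
```

```bash
python3 - <<'E'
from h import *
print(r.sense()["clock"],r.sense()["contact_force"])
im=[]
for n in("scene","top"):
    p,d=vision.grab_frame(n)
    cv2.imwrite(f"pics/{n}5.png",p[:,:,::-1])
    S=Rt.from_euler("Z",YS).as_matrix()
    P=(pts(n,d)-LIP)@S
    ok=(d>0)&(abs(P[...,1])<42)&(P[...,0]>-1)&(P[...,0]<26)&(P[...,2]>-25)&(P[...,2]<14)
    c,nn,s=plane(P[ok]);print(n,ok.sum(),"strip c",c.round(1),"n",nn.round(3),"tilt",np.degrees(np.arccos(nn[2])),"az",np.degrees(np.arctan2(nn[1],nn[0])))
    # box rim front/side height: 
    for lab,x0,x1 in(("front",-106,-98),("mid",-80,-40)):
        q=P[(d>0)&(abs(P[...,1])<62)&(P[...,0]>x0)&(P[...,0]<x1)&(P[...,2]>-75)&(P[...,2]<-40)]
        if len(q)>5:print(lab,len(q),np.percentile(q[:,2],[50,95]),np.percentile(q[:,1],[1,99]))
    q=P[(d>0)&(P[...,0]>-15)&(P[...,0]<15)&(P[...,2]>6)&(P[...,2]<16)];print("strip y range",np.percentile(q[:,1],[1,99]))
E
```

```text
15.5 [-0.0796137  -0.33858823  0.27692712]
scene 747 strip c [12.9 -0.5 -3.5] n [0.793 0.001 0.609] tilt 52.512700322553435 az 0.06149788077976315
front 248 [-60.09076324 -54.60825986] [-56.49600835  52.07144836]
mid 342 [-61.31388122 -47.0966411 ] [-57.77653992  55.4547449 ]
strip y range [ -56.23208774 1357.7109782 ]
top 371 strip c [12.4  2.1 -3.5] n [ 0.803 -0.003  0.596] tilt 53.40659171347921 az -0.1799052866239104
front 37 [-59.20331174 -57.15089097] [-53.88974404 -20.78120864]
mid 203 [-60.57894876 -45.4042161 ] [-53.34563263  56.29613617]
strip y range [-50.80855589  54.81903525]
```

View pics/scene5.png

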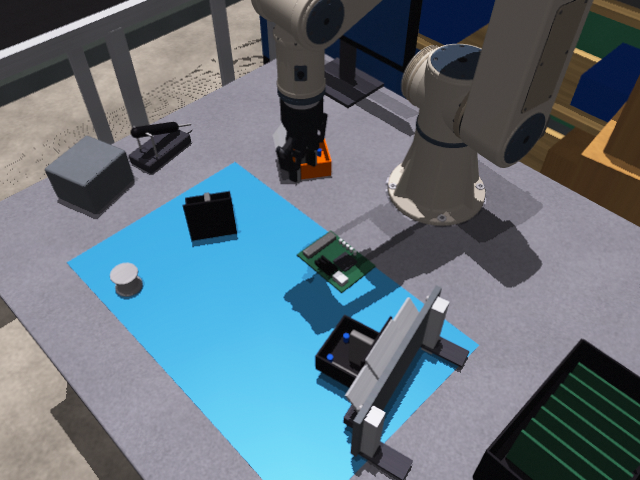

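View pics/top5.png

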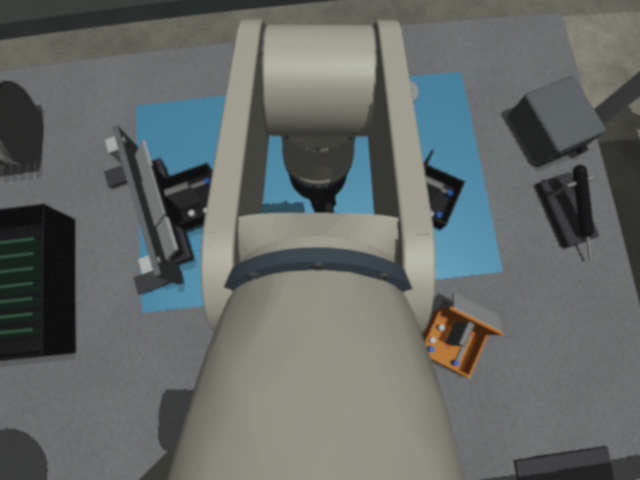

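Both views show the caddy hanging on the cleat (scene (360,355), top (175,200)). Its strip is at 52.5–53.4° against 53.1° for level, it is square to the stand and it is centred. The plain caddy is unmoved at scene (210,217) and the arm is clear.

```bash
python3 -c "
from h import *
print(order.sign_off(), r.sense()['clock'])"
```

```text
the job is handed in; nothing more can be done
the job is handed in; nothing more can be done
```

The strip-backed black caddy is hanging level near the middle of the cleat, and the job was handed in at about 15.6 s. I gripped it by the handle and carried it over with the front tipped up 15°. I hooked the strip about 20 mm behind the lip, let the front down and lowered it until the cleat took the weight. Then I released it and moved the arm clear.

**Last checks:**
- **Level:** the strip's slope read 52.5° in one view and 53.4° in the other, against 53.1° for level.
- **Square and centred:** it is within 0.2° of square to the stand, and about 2 mm or less from the cleat's middle.
- **Seated:** its depth matches home to about 1 mm, and the gripper felt no load after release.
- **Plain caddy:** it sits at the same place in the scene picture as at the start.

**What disagreed:** my first estimate of the lip, from its corners, did not match the panel's top and face. It was about 6 mm too high and 2.5 mm too far forward, so I corrected it before inserting the strip. On the way down the back touched the bumper at about 5 N before the cleat took the weight, so I eased back 0.4 mm and lowered it straight down.

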